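# Swing the skillet handle clear and turn its hob dial to 5

### The arm

A 6-joint arm with a two-finger parallel gripper is mounted at the origin on the work surface. World frame = base frame: x ahead of the robot, y to its left, z up, the work surface at z = 0. Lengths are in m, angles in rad, forces in N, time in s.
With the tool pointing down it reaches from about 0.3 to 0.75 m from the base axis. Payload 8.5 kg.
Tool frame: the origin (TCP) lies between the finger pads; the fingertips stand 8 mm ahead of it and the grasp point (between the pads) lies 11 mm behind it; z points along the fingers, y is the line along which they close (so a half turn about z gives the same grasp; the last joint's range is limited). The gripper opens to 85 mm and grips with 20 to 120 N. Pads are 22 mm wide; open, the fingers measure 114 mm over their backs; the gripper's body (76 mm by 85 mm) begins 54 mm behind the grasp point. The pads swing forward as they close: fully open they stand 13 mm farther back than shut.
Start: joints at [1.057, 0.381, 1.297, -0, 1.464, -0.215], TCP at [0.162, 0.526, 0.239] pointing down, gripper open.
Joint ranges: [-3.11, 3.11], [-0.89, 2.33], [0.22, 2.48], [-1.42, 4.56], [0.17, 2.85], [-2.88, 2.88]. Speed limits (rad/s): [2.39, 2.39, 3.14, 3.14, 3.14, 3.14].

### API

Orientations are given as a unit quaternion [x, y, z, w].
In Python, from plant import ctrl, capture, camera_params gives the robot as it stands (ctrl), with the cameras as plain functions.
- The arm moves only by the tool step_hand, called after "Call:" as a command line: name --pt "numbers of a row" for each row, then --argument value for the rest. Schema: {"type":"object","properties":{"motion":{"type":"array","items":{"type":"array","items":{"type":"number"},"minItems":7,"maxItems":7},"minItems":1,"maxItems":10},"grip_force":{"type":"number"},"only":{"type":"string"},"quiet":{"type":"boolean"},"lines":{"type":"string"}},"required":["motion"],"additionalProperties":false}. motion is a list of rows, 1 to 10 of them, each of 7 numbers: dx, dy, dz in units of 5 mm, then a rotation vector rx, ry, rz in rad, then the finger opening in m; each row is the pose to reach, as a shift and turn from the pose commanded when the call began, along the tool's axes at that moment; what a row does not reach only later rows make up. A row lasts 1/8 s, in which the tool goes at most 0.0625 m and 0.188 rad, less where a joint would pass 70% of its speed; a pose out of reach is approached as far as the arm can. The fingers move at their own pace and stop on an object; grip_force is the grip in N (left out, the last holds). Time passes only in rows, so rows that do not move let the fingers close. The tool returns the time, the measured TCP pose, the force, the opening and the grip force at its end. only (a regular expression) keeps the lines of the reply that match it, lines (a string "A,B") keeps lines A to B, and quiet returns only ok. Input that does not fit is refused with a message, and nothing moves.
- ctrl.sense(): the state, without advancing time (a new reading comes with each control period).
- capture(name): name is "side" or "top"; returns the picture (420x560x3 uint8, red, green, blue); there is no depth.
- camera_params(name): a dict with "fx", "fy", "cx", "cy" (pixels), "pose" (4x4, takes a point from camera to world coordinates). Camera axes: x right, y down, z forward; pixel columns grow to the right and rows downward; lengths in m; the calibration is good to about 2 mm. A picture is of the moment at which its call begins. camera_params takes no time and is no camera call.
- ctrl.close_job(): hands the job in; it is judged then, once.
The state is a dict: "t": time; "joint_pos": joint angles; "dq": joint speeds; "effort": joint torques, N m; "ee_pos": TCP position; "tool_rot": TCP orientation; "ft_force": force on the tool from outside, world axes, zero at the start; "torque": the same for the moment, N m; "finger_gap": finger opening in m; "gripper_force": force on a finger pad.
Only numpy, scipy, OpenCV 4.12 (cv2) and the standard library are available. Lean on these libraries where they do the work, as an engineer would, in place of code of your own. Each camera call takes 0.05 s, during which the arm holds its last target. There are 200 camera calls.

### The job

The skillet has been left with its long handle sticking out over its dial and past the front edge of the two-zone hob. Without taking the pan off its zone, swing the handle round to the outer side, away from the pot, until no part of it overhangs the front edge; then turn the dial in front of the skillet up to heat 5, which is the fifth click clockwise from off. Leave the other dial and everything else as it is, and let go.

Things in the scene. Friction and masses are not known exactly. Their poses are not given: they have to be found in the camera images.
- hob: Portable two-zone ceramic hob, a steel box fixed on the worktop: 360 mm deep (x), 520 mm wide (y), flat top 57 mm above the worktop, black glass with a bright control strip along the front. Origin: centre of its underside, on the worktop; x to its rear (away from the robot), y to its left, z up. Front edge at x = -180 mm. Dial axes (upright) at x = -130, y = +-125 mm, one in front of each zone.
- zone_left (a point): Centre of the left zone, on the glass, at x = +45, y = +125 mm in the hob's frame; printed rings, the outer one 220 mm across.
- zone_right (a point): Centre of the right zone, on the glass, at x = +45, y = -125 mm in the hob's frame; printed like the left one.
- dial_left (a joint): Angle (rad) of the switch dial in front of the left zone, growing clockwise seen from above. 0 = off: pointer to the hob's rear (+x), at a printed bar. Heats 1 to 6 are clicks 40 degrees (0.698 rad) apart (dots of growing size); heat 5 = 3.491 rad; end stops at off and 6. A spring snaps it into the nearest place; about 0.1 N m turns it out, and past half-way it jumps to the next.
- dial_right (a joint): Angle (rad) of the dial in front of the right zone; the same in all respects as the left dial.
- dial_left_tip (a point): Pointer end of the left dial, 32 mm from its axis, on top of its bar. Each dial, all black: a round skirt 64 mm across, its top 64 mm above the worktop, and across it an upright bar 14 mm wide, top 86 mm above the worktop, running from 32 mm out at the pointer end (white line on top) through the axis to 22 mm out at the tail end.
- dial_right_tip (a point): Pointer end of the right dial, 32 mm from its axis, on top of its bar; shape as the left dial.
- skillet: Dark frying pan, loose, 0.6 to 1 kg, on the left or the right zone. Base 160 mm, rim 204 mm across, 42 mm high. Origin: centre of its underside. Its straight handle runs along its own -x, 24 mm wide, 14 mm thick, from 100 to 259 mm from the centre, its middle 39 mm above the underside at the rim rising to 68 mm at the end: about 15 mm above the dial. 1 to 3 N at the handle swings it round.
- handle_end (a point): Free end of the skillet's handle, on its middle line, 258 mm from the pan's axis and 68 mm above its underside.
- pot: Steel stewpot with its lid on, 1.6 kg, on the other zone: 184 mm across, 156 mm high, two loop handles 92 mm up that reach 119 mm from its axis along its own +-x. Origin: centre of the underside. Leave it.
- mill: Wooden pepper mill, 60 mm across, 210 mm high, standing on the worktop near the hob. Origin: centre of the underside. Leave it.
- bottle: Oil bottle, 68 mm across, 235 mm high, standing on the worktop near the hob. Origin: centre of the underside. Leave it.
- crock: White round crock, 108 mm across, 135 mm high, with four kitchen utensils standing in it, to 300 mm above the worktop and 60 mm out from its axis; on the worktop near the hob. Origin: centre of the underside. Leave it.

How it is judged:
By the outcome, as a careful person would: the job done as asked, in the order asked, and still so for the second after the job is handed in, with the robot touching nothing.
It also fails if it takes over 45 s, if anything falls off the work surface, if the arm or the gripper's body presses on something with over 40 N, if the wrist force passes 120 N, or if a joint passes its speed limit or range.

## Working session

There is one attempt and no reset: what is moved stays moved. The work goes in short steps, Python scripts to look and compute and a tool call to move; the robot and the scene stay as the last step left them, time stands still between calls to the robot, and variables do not carry over. Pictures are saved under pics/ and viewed, at most 10 in all, crops included, and the job is handed in when it is done.

```bash
ls; mkdir -p pics
```

Run:
```python
from plant import ctrl, capture, camera_params
import cv2,numpy as np
np.set_printoptions(precision=4,suppress=True)
for n in("side","top"):
    cv2.imwrite(f"pics/{n}0.png",capture(n)[:,:,::-1]); print(n,camera_params(n))
s=ctrl.sense();print(s)
```

```text
pics
plant.py
side {'fx': 515.7441767416657, 'fy': 515.7441767416657, 'cx': 278.7064866058468, 'cy': 215.82369802940553, 'pose': array([[ 0.9879, -0.1133,  0.1057,  0.3845],
       [-0.1536, -0.6267,  0.764 , -0.9639],
       [-0.0203, -0.771 , -0.6365,  0.9565],
       [ 0.    ,  0.    ,  0.    ,  1.    ]])}
top {'fx': 408.74746304350504, 'fy': 408.74746304350504, 'cx': 276.1404646887615, 'cy': 207.99537874471673, 'pose': array([[ 0.0206, -0.9865,  0.1624,  0.3198],
       [-0.9998, -0.0196,  0.0079,  0.0769],
       [-0.0046, -0.1625, -0.9867,  1.3104],
       [ 0.    ,  0.    ,  0.    ,  1.    ]])}
{'t': 0.1, 'joint_pos': array([ 1.0567,  0.3812,  1.2982,  0.    ,  1.4636, -0.2153]), 'dq': array([ 0.0003, -0.0035, -0.0027, -0.    , -0.0007,  0.    ]), 'effort': array([  0.005 , -44.9219, -23.1656,  -0.0001,   0.0037,  -0.    ]), 'ee_pos': array([0.1618, 0.5254, 0.2388]), 'tool_rot': array([ 0.1488,  0.9889, -0.0006, -0.0003]), 'ft_force': array([-0.0424, -1.1179, -0.1853]), 'torque': array([0.0322, 0.0183, 0.0483]), 'gripper_force': 0.0, 'finger_gap': 0.08550056580040644}
```

View pics/top0.png

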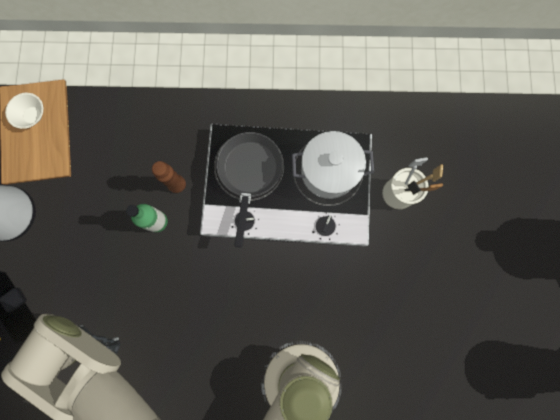

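View pics/side0.png

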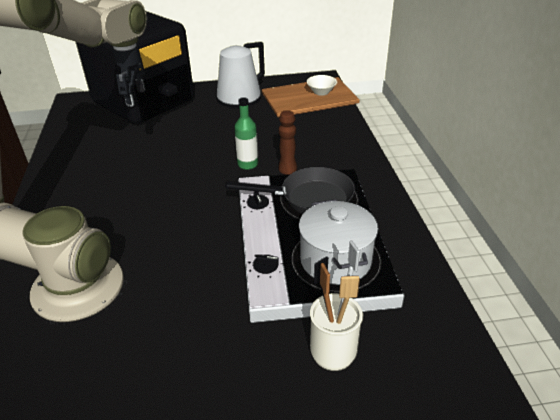

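The top view shows the skillet on the left zone, centre about (250,166). Its handle runs forward over the left dial at (245,220). The mill base is near (178,185), the bottle near (155,225), and the pot is on the right zone.

Create h.py:
```python
import numpy as np,cv2
from plant import ctrl, capture, camera_params
np.set_printoptions(precision=4,suppress=True)
def ray(n,px,z):
    c=camera_params(n);P=c["pose"];d=P[:3,:3]@[(px[0]-c["cx"])/c["fx"],(px[1]-c["cy"])/c["fy"],1]
    return P[:3,3]+d*(z-P[2,3])/d[2]
def proj(n,p):
    c=camera_params(n);P=c["pose"];q=P[:3,:3].T@(np.array(p)-P[:3,3])
    return np.array([q[0]/q[2]*c["fx"]+c["cx"],q[1]/q[2]*c["fy"]+c["cy"]])
```

Run:
```python
import cv2
a=cv2.imread("pics/top0.png")[105:265,110:310]
b=cv2.imread("pics/side0.png")[90:240,210:370]
cv2.imwrite("pics/topc.png",cv2.resize(cv2.convertScaleAbs(a,alpha=1.6,beta=20),None,fx=3.7,fy=3.7,interpolation=2))
cv2.imwrite("pics/sidec.png",cv2.resize(cv2.convertScaleAbs(b,alpha=1.6,beta=20),None,fx=4,fy=4,interpolation=2))
from h import *
g=cv2.cvtColor(cv2.imread("pics/top0.png"),6)
m=((g>150)).astype('uint8');m[:195]=0;m[250:]=0;m[:,:195]=0;m[:,375:]=0
m=cv2.morphologyEx(m,cv2.MORPH_CLOSE,np.ones((5,5)))
c=max(cv2.findContours(m,0,2)[0],key=cv2.contourArea);print(cv2.boxPoints(cv2.minAreaRect(c)))
```

```text
[[243.8982 242.9991]
 [244.2237 207.8447]
 [369.037  209.0004]
 [368.7115 244.1548]]
```

View pics/topc.png

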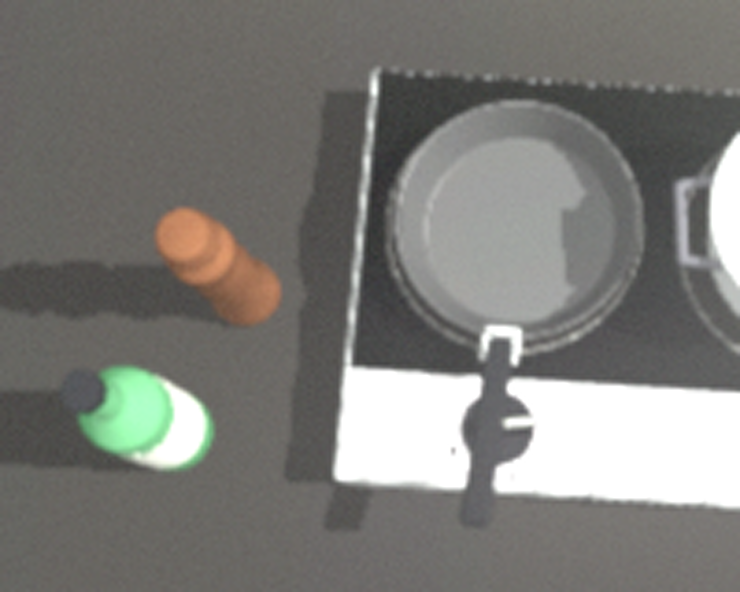

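View pics/sidec.png

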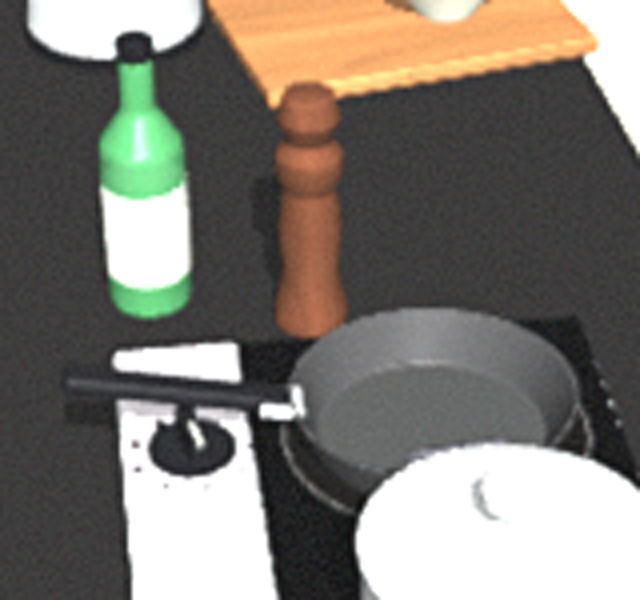

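The dial's white line points right, from (505,423) to (533,421) in the crop, so it appears to be at heat 2 already. The handle runs from (500,340) to (477,525). The hob's left corners are at (377,70) and (337,478), the mill base is at about (248,297), and the bottle base is at about (180,435).

Run:
```python
from h import *
T=lambda u,v:(u/3.7+110-.36,v/3.7+105-.36)
S=lambda u,v:(u/4+210-.38,v/4+90-.38)
bl=ray("top",T(377,70),.057);fl=ray("top",T(337,479),.057);fr=ray("top",(369.2,244.2),.057)
print("corners",bl,fl,fr,np.linalg.norm(bl-fl),np.linalg.norm(fr-fl))
yv=(fl-fr)[:2];yaw=np.arctan2(-yv[0],yv[1]);R=np.array([[np.cos(yaw),-np.sin(yaw)],[np.sin(yaw),np.cos(yaw)]])
o=((fl+fr)/2)[:2]+R@[.18,0];o2=bl[:2]-R@[.18,.26]
print("yaw",np.degrees(yaw),o,o2)
W=lambda x,y:o+R@[x,y]
H=lambda p:R.T@(p[:2]-o)
print("zone",W(.045,.125),"dial",W(-.13,.125))
e=ray("top",T(477,520),.132);print("handle end",e,H(e), "side",ray("side",S(66,381),.125))
g=cv2.cvtColor(cv2.imread("pics/top0.png"),6)
rim=ray("top",T(516,227),.099);print("pan c (rim)",rim,H(rim))
print("brkt",ray("top",T(501,338),.057+.046))
for n,p in(("mill side base",S(311,322)),("bottle side base",S(150,303))):
    q=ray("side",p,0);print(n,q,H(q))
hsv=cv2.cvtColor(cv2.imread("pics/top0.png"),cv2.COLOR_BGR2HSV)
print("mill top",ray("top",T(186,236),.205),"bottle cap",ray("top",T(84,391),.235))
t=ray("top",T(534,421),.086);ax=W(-.13,.125);d=R.T@(t[:2]-ax);print("tip",t,np.linalg.norm(d),np.degrees(np.arctan2(-d[1],d[0])))
a=ray("top",T(505,423.5),.086);d=R.T@(t-a)[:2];print(np.degrees(np.arctan2(-d[1],d[0])))
```

Add to h.py:
```python
from scipy.spatial.transform import Rotation as Rn
def to(x,y,z,yaw_deg):
    "tool-frame shift and rz from the present pose; yaw = world angle of tool y"
    s=ctrl.sense();R=Rn.from_quat(s["tool_rot"]).as_matrix()
    yw=np.degrees(np.arctan2(R[1,1],R[0,1]))
    print("to",R.T@(np.array([x,y,z])-s["ee_pos"]),"rz",np.radians(yw-yaw_deg),"yaw",yw)
```

```bash
python3 -c "
from h import *
to(.4316,.190,.19,85.7)"
```

```text
to [-0.3566 -0.241   0.049 ] rz -0.22375612075459766 yaw 72.87971864054195
```

The rows are not in the units I measure in: shifts go in units of 5 mm. I convert before sending: -0.357 m is -71.4, -0.34 m is -68.

Call:
step_hand --pt "-10 -6.8 1.4 0 0 -0.03 0.06" --pt "-20 -13.6 2.8 0 0 -0.06 0.06" --pt "-30 -20.2 4.2 0 0 -0.1 0.06" --pt "-40 -27 5.6 0 0 -0.13 0.06" --pt "-50 -33.8 7 0 0 -0.16 0.06" --pt "-60 -40.6 8.2 0 0 -0.19 0.06" --pt "-68 -46 9.4 0 0 -0.22 0.06" --pt "-71.4 -48.2 9.8 0 0 -0.224 0.06" --pt "-71.4 -48.2 9.8 0 0 -0.224 0.06"

```text
t: 1.23
ee_pos: [0.4326, 0.1893, 0.1899]
tool_rot: [0.039, 0.999, -0.0, -0.0]
ft_force: [0.2, 0.4, -1.4]
finger_gap: 0.0603
gripper_force: 0.0
```

Run:
```python
from h import *
to(.4316,.190,.113,85.7)
for n in("side","top"): cv2.imwrite(f"pics/{n}1.png",capture(n)[:,:,::-1])
a=cv2.imread("pics/side1.png")[90:240,150:350]
b=cv2.imread("pics/top1.png")[130:280,150:350]
cv2.imwrite("pics/c1.png",cv2.resize(np.hstack([a,b]),None,fx=2,fy=2,interpolation=2))
```

```text
to [0.001  0.0006 0.0769] rz -0.0021394816398119638 yaw 85.57741673169305
```

View pics/c1.png

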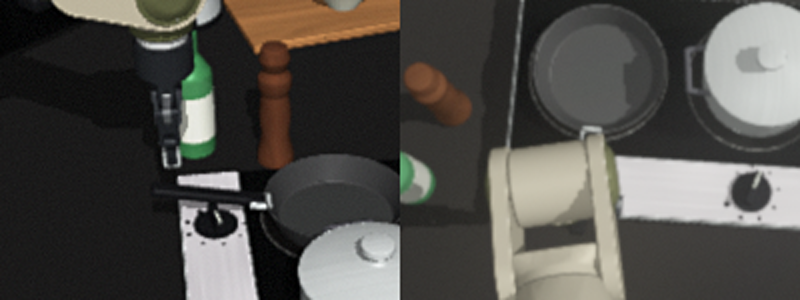

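The gripper is above the handle, with its fingers near (170,160) and the handle at (155–270,190–205). Next I descend and close at low grip force.

Scaled: 0.077 m is 15.4, 0.07 m is 14.

Call:
step_hand --pt "0.2 0.2 8 0 0 0 0.06" --pt "0.2 0.2 14 0 0 0 0.06" --pt "0.2 0.2 15.4 0 0 0 0.06" --pt "0.2 0.2 15.4 0 0 0 0.04" --pt "0.2 0.2 15.4 0 0 0 0.02" --pt "0.2 0.2 15.4 0 0 0 0.015" --pt "0.2 0.2 15.4 0 0 0 0.015" --pt "0.2 0.2 15.4 0 0 0 0.015" --grip_force 20

```text
t: 2.33
ee_pos: [0.4313, 0.1913, 0.1137]
tool_rot: [0.037, 0.999, 0.0, 0.0]
ft_force: [-2.6, -0.3, 5.0]
finger_gap: 0.0235
gripper_force: 24.4
```

Run:
```python
from h import *
s=ctrl.sense();p=s["ee_pos"];P=np.array([.656,.173]);r=np.linalg.norm(p[:2]-P)
R=Rn.from_quat(s["tool_rot"]).as_matrix();th=np.arctan2(p[1]-P[1],P[0]-p[0]);print(p,r,np.degrees(th))
for a in np.radians([9.2,18.4,27.6,36.8,46]):
    q=[P[0]-r*np.cos(th+a),P[1]+r*np.sin(th+a),p[2]]; print(R.T@(q-p),a)
```

```text
[0.4313 0.1913 0.1137] 0.22542070224377886 4.658590763639613
[-0.0031  0.036   0.    ] 0.16057029118347832
[-0.012   0.0711  0.    ] 0.32114058236695664
[-0.0263  0.1043  0.    ] 0.48171087355043496
[-0.0458  0.1347  0.0001] 0.6422811647339133
[-0.0699  0.1617  0.0001] 0.8028514559173916
```

Scaled: 0.018 m is 3.6, -0.001 m is -0.2.

Call:
step_hand --pt "-0.2 3.6 0 0 0 0.08 0.015" --pt "-0.6 7.2 0 0 0 0.16 0.015" --pt "-1.4 10.74 0 0 0 0.24 0.015" --pt "-2.4 14.22 0 0 0 0.32 0.015" --pt "-3.7 17.6 0 0 0 0.4 0.015" --pt "-5.26 20.86 0 0 0 0.48 0.015" --pt "-7.1 24 0 0 0 0.56 0.015" --pt "-9.16 26.94 0 0 0 0.642 0.015" --pt "-11.5 29.74 0 0 0 0.722 0.015" --pt "-14 32.34 0 0 0 0.803 0.015"

```text
t: 3.58
ee_pos: [0.5117, 0.3466, 0.1127]
tool_rot: [0.427, 0.904, -0.002, -0.002]
ft_force: [-7.7, -5.0, 4.4]
finger_gap: 0.0235
gripper_force: 41.8
```

Call:
step_hand --pt "0 0 0 0 0 0 0.015" --pt "0 0 0 0 0 0 0.04" --pt "0 0 0 0 0 0 0.06" --pt "0 0 0 0 0 0 0.06" --pt "0 0 -10 0 0 0 0.06" --pt "0 0 -20 0 0 0 0.06"

```text
t: 4.32
ee_pos: [0.513, 0.3472, 0.2144]
tool_rot: [0.425, 0.905, -0.0, -0.0]
ft_force: [0.5, -0.4, 1.0]
finger_gap: 0.06
gripper_force: 0.0
```

Run:
```python
from h import *
to(.4847,.1815,.16,7.7)
cv2.imwrite("pics/s2.png",capture("side")[:,:,::-1]);cv2.imwrite("pics/t2.png",capture("top")[:,:,::-1])
```

```text
to [-0.1094 -0.1276  0.0545] rz 0.5587314960570197 yaw 39.712956605097624
```

View pics/s2.png

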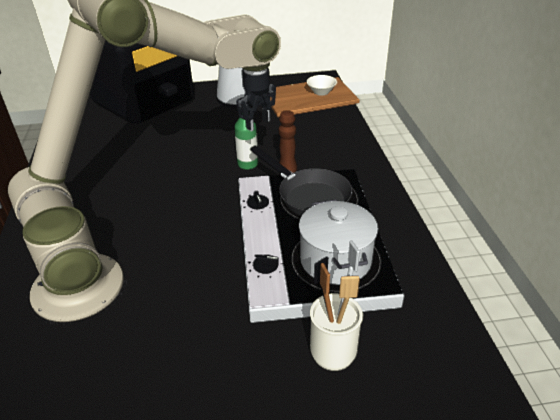

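The handle now points left and forward, with its end near (252,150), clear of the mill and bottle. The dial is uncovered at (258,201). I'll move above the dial and measure it in both pictures.

Scaled: 0.02 m is 4, -0.128 m is -25.6.

Call:
step_hand --pt "-7.2 -8.4 2 0 0 0.15 0.06" --pt "-14.6 -17 3 0 0 0.3 0.06" --pt "-20 -23.6 4 0 0 0.45 0.06" --pt "-21.8 -25.6 4 0 0 0.559 0.06" --pt "-21.8 -25.6 4 0 0 0.559 0.06" --pt "-21.8 -25.6 4 0 0 0.559 0.06"

```text
t: 5.18
ee_pos: [0.4843, 0.1822, 0.1932]
tool_rot: [0.657, 0.754, 0.0, -0.0]
ft_force: [-0.0, 0.2, 0.6]
finger_gap: 0.0598
gripper_force: 0.0
```

Run:
```python
from h import *
s=cv2.imread("pics/s2.png")[170:230,225:295]
t=cv2.imread("pics/t2.png")[150:250,140:280]
cv2.imwrite("pics/c2.png",np.hstack([cv2.resize(s,(560,480),interpolation=2)[:, :400],cv2.resize(t,(400,286),interpolation=2)[:,:].copy() if 0 else cv2.copyMakeBorder(cv2.resize(t,(400,286),interpolation=2),0,194,0,0,0)]))
print([proj("side",(.4847,.1815,z)) for z in(.064,.086)],proj("side",(.4847-.0,.1815-.032,.086)))
m=((cv2.cvtColor(cv2.imread("pics/s2.png"),6)<100)*255).astype('uint8')
for c in cv2.findContours(m[170:300,240:285],1,2)[0]:
    if 100<cv2.contourArea(c)<900: print("dark",np.array(cv2.boundingRect(c))+[240,170,0,0])
```

```text
[array([257.8461, 201.2875]), array([257.4833, 195.0698])] [258.9078 202.0188]
dark [253 255  26  19]
dark [240 205   8  95]
dark [247 191  22  19]
```

View pics/c2.png

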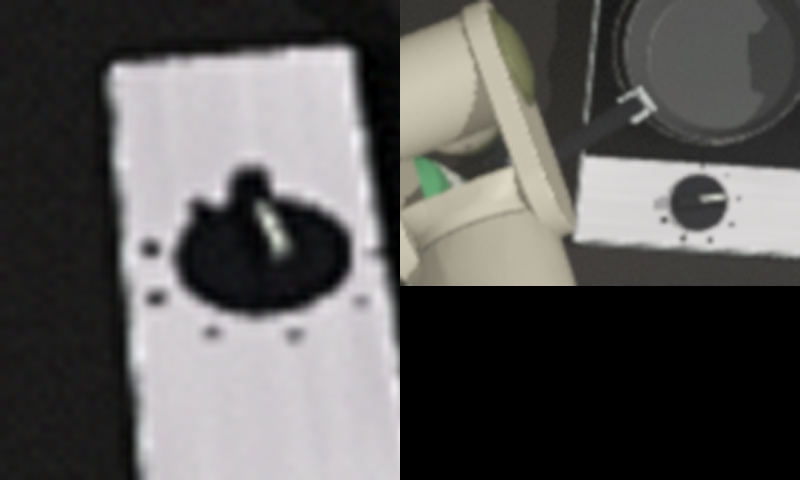

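The pointer is at the second dot, which is heat 2, and the skirt centre agrees with the prediction to about 1 mm. I'll descend onto the bar and grip it; reaching heat 5 takes a 120° clockwise turn.

Call:
step_hand --pt "0 0 10 0 0 0 0.06" --pt "0 0 18 0 0 0 0.05" --pt "0 0 22 0 0 0 0.05" --pt "0 0 23 0 0 0 0.05" --pt "0 0 23 0 0 0 0.03" --pt "0 0 23 0 0 0 0.01" --pt "0 0 23 0 0 0 0.005" --pt "0 0 23 0 0 0 0.005" --grip_force 30

```text
t: 6.18
ee_pos: [0.4851, 0.182, 0.0794]
tool_rot: [0.658, 0.753, 0.001, 0.001]
ft_force: [0.5, 1.9, 6.4]
finger_gap: 0.0131
gripper_force: 32.8
```

```bash
python3 -c "
from h import *
print(ctrl.sense()['torque'],ctrl.sense()['joint_pos']);to(.4847,.1815,.078,-112.3)"
```

```text
[ 0.3364 -0.079   0.0149] [ 0.1299  0.5035  1.6193  0.0005  1.0159 -0.0044]
to [-0.0004 -0.0004  0.0014] rz 2.0939484621082607 yaw 7.674409396712723
```

Call:
step_hand --pt "0 0 0 0 0 0.13 0.005" --pt "0 0 0 0 0 0.26 0.005" --pt "0 0 0 0 0 0.39 0.005" --pt "0 0 0 0 0 0.52 0.005" --pt "0 0 0 0 0 0.65 0.005" --pt "0 0 0 0 0 0.78 0.005" --pt "0 0 0 0 0 0.91 0.005" --pt "0 0 0 0 0 1.047 0.005"

```text
t: 7.18
ee_pos: [0.4831, 0.1827, 0.0793]
tool_rot: [0.947, 0.321, -0.0, -0.001]
ft_force: [-7.6, 7.5, 13.1]
finger_gap: 0.0131
gripper_force: 33.6
```

Call:
step_hand --pt "0 0 0 0 0 0.13 0.005" --pt "0 0 0 0 0 0.26 0.005" --pt "0 0 0 0 0 0.39 0.005" --pt "0 0 0 0 0 0.52 0.005" --pt "0 0 0 0 0 0.65 0.005" --pt "0 0 0 0 0 0.78 0.005" --pt "0 0 0 0 0 0.91 0.005" --pt "0 0 0 0 0 1.047 0.005" --pt "0 0 0 0 0 1.047 0.005"

```text
t: 8.3
ee_pos: [0.4828, 0.1848, 0.0793]
tool_rot: [0.981, -0.194, -0.001, -0.003]
ft_force: [-7.6, 20.0, 11.3]
finger_gap: 0.013
gripper_force: 33.5
```

```bash
python3 -c "
from h import *
print(ctrl.sense()['torque']);to(.4847,.1815,.078,-112.3)"
```

```text
[ 3.3952  1.409  -0.0219]
to [0.003  0.0023 0.0013] rz -0.001677060604300524 yaw -112.39608849461408
```

Scaled: -0.2 m is -40, -0.18 m is -36.

Call:
step_hand --pt "0 0 0 0 0 0 0.03" --pt "0 0 0 0 0 0 0.05" --pt "0 0 0 0 0 0 0.05" --pt "0 0 -12 0 0 0 0.05" --pt "0 0 -24 0 0 0 0.05" --pt "0 0 -36 0 0 0 0.05" --pt "0 0 -40 0 0 0 0.05"

```text
t: 9.18
ee_pos: [0.485, 0.1815, 0.282]
tool_rot: [0.981, -0.194, 0.003, -0.001]
ft_force: [-0.8, 0.1, -0.5]
finger_gap: 0.0501
gripper_force: 0.0
```

Run:
```python
from h import *
to(.33,.0,.30,-112)
```

```text
to [-0.0743  0.2267 -0.019 ] rz -0.005579885701432979 yaw -112.3197039008575
```

Scaled: 0.226 m is 45.2, 0.17 m is 34.

Call:
step_hand --pt "-3.6 11.2 -1 0 0 0 0.05" --pt "-7.4 22.6 -2 0 0 0 0.05" --pt "-11 34 -3 0 0 0 0.05" --pt "-14.8 45.2 -3.8 0 0 0 0.05" --pt "-14.8 45.2 -3.8 0 0 0 0.05" --pt "-14.8 45.2 -3.8 0 0 0 0.05"

```text
t: 9.93
ee_pos: [0.3302, 0.0006, 0.2974]
tool_rot: [0.981, -0.194, 0.0, -0.0]
ft_force: [0.1, 1.4, 0.8]
finger_gap: 0.0501
gripper_force: 0.0
```

Run:
```python
from h import *
for n in("side","top"): cv2.imwrite(f"pics/{n}3.png",capture(n)[:,:,::-1])
a=cv2.imread("pics/side3.png")[150:290,220:360]
b=cv2.imread("pics/top3.png")[110:260,130:380]
print(camera_params)
cv2.imwrite("pics/c3.png",cv2.vconcat([cv2.resize(b,(500,300),interpolation=2),cv2.copyMakeBorder(cv2.resize(a,(300,300),interpolation=2),0,0,0,200,0)]))
```

```text
<function make.<locals>.<lambda> at 0x7f44a48b5440>
```

View pics/c3.png

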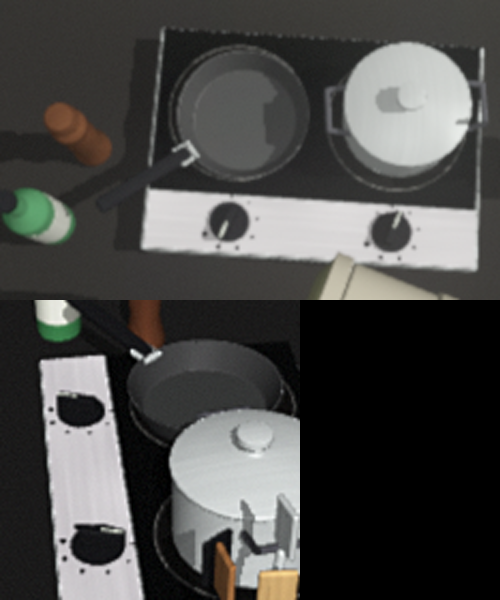

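The handle end is at about (105,203), clear of the front edge, the bottle and the mill. The left dial points toward the front and slightly left, at (220,235). I'll check the angle numerically.

Run:
```python
from h import *
yaw=np.radians(-2.27);R=np.array([[np.cos(yaw),-np.sin(yaw)],[np.sin(yaw),np.cos(yaw)]])
g=cv2.cvtColor(cv2.imread("pics/top3.png"),6)
T=lambda u,v:(u/2+130-.25,v/2+110-.25)
ax=np.array([.4847,.1815])
ys,xs=np.mgrid[210:232,230:260]
P=np.array([[ray("top",(x,y),.086)[:2] for x in range(230,260)] for y in range(210,232)])-ax
w=(g[210:232,230:260]>90)&(np.linalg.norm(P,axis=2)<.032)
p=P[w];d=R.T@p.mean(0);print(w.sum(),d,np.degrees(np.arctan2(-d[1],d[0]))%360)
for n,q,z in(("end",T(106,200),.128),("rim c",T(240,112),.099),("bracket",T(192,152),.103)):
    r=ray("top",q,z);print(n,r,R.T@(r[:2]-[.6084,.05]))
```

```text
97 [ 0.0051 -0.0017] 18.160840280737624
end [0.5038 0.3601 0.128 ] [-0.1168  0.3057]
rim c [0.6484 0.1699 0.099 ] [0.0352 0.1214]
bracket [0.5836 0.2402 0.103 ] [-0.0323  0.1891]
```

Run:
```python
from h import *
g=cv2.cvtColor(cv2.imread("pics/top3.png"),6)[205:238,228:262]
n,l,st,ce=cv2.connectedComponentsWithStats((g>75).astype('uint8'))
for i in range(1,n):
    if 3<st[i,4]<80:
        ys,xs=np.where(l==i);p=np.array([ray("top",(x+228,y+205),.086)[:2] for x,y in zip(xs,ys)])
        v=cv2.fitLine(p.astype('f4'),2,0,.001,.001).ravel();c=p.mean(0)-[.4847,.1815]
        print(st[i],c,"line dir deg",np.degrees(np.arctan2(-v[1],v[0]))-2.27,"from axis",np.degrees(np.arctan2(-c[1],c[0]))%360-2.27)
```

Run:
```python
from h import *
g=cv2.cvtColor(cv2.imread("pics/top3.png"),6)
print(g[209:234,232:256])
for q in((.4847,.1815,.086),):print(proj("top",q))
for a in(160,200,240):
    w=np.radians(-a-2.27);print(a,proj("top",(.4847+.032*np.cos(w),.1815+.032*np.sin(w),.086)))
```

```text
[[212 212 212 212 213 212 213 212 211 211 210 209 204 191 194 207 210 211
  211 213 215 215 213 212]
 [212 212 212 212 211 212 210 208 200 186 182 178 175 172 175 186 200 209
  211 212 212 204 195 205]
 [213 212 213 212 212 209 199 178 157 124 114 102  96  95 103 124 159 183
  200 209 210 200 186 202]
 [213 213 213 212 205 188 160 109  83  64  62  58  59  56  59  66  83 121
  161 191 209 207 203 210]
 [215 215 213 205 180 137  95  62  55  54  51  51  50  52  56  55  57  65
   95 151 196 211 213 214]
 [215 213 206 184 143  91  57  49  48  47  47  48  51  54  55  58  56  56
   64 101 159 198 213 216]
 [213 207 186 152 103  61  50  50  47  49  48  48  51  55  56  57  55  54
   57  65 107 167 205 216]
 [212 199 162 123  70  52  47  49  48  49  49  51  54  57  57  56  54  55
   58  57  72 132 189 214]
 [210 195 150  94  58  50  48  48  50  48  49  54  58  56  59  54  53  57
   57  56  61 102 173 210]
 [204 182 142  79  55  49  49  51  48  47  51  55  57  57  56  52  53  55
   59  59  59  79 153 202]
 [199 164 130  70  50  49  49  49  48  49  58  65  59  58  54  54  57  58
   59  58  57  7
[... 817 characters left out ...]
]
 [135 147 160 161 152 127 102 125 146  99  59  52  56  58  60  59  64  79
  108 158 197 210 200 161]
 [165 164 166 165 165 159 142 120 104  73  63  59  62  65  69  78 108 150
  179 197 211 214 205 188]
 [193 191 192 191 192 192 187 168 139 129 115 108 108 113 125 150 180 198
  210 212 215 214 214 212]
 [209 209 209 210 210 208 199 179 178 188 184 181 182 184 188 196 208 211
  215 215 216 215 216 215]
 [213 213 213 213 212 201 167 148 185 209 212 212 212 212 211 203 191 200
  214 216 216 216 216 216]
 [214 214 214 214 212 194 137 125 181 212 215 215 216 214 209 184 142 177
  213 216 216 216 216 216]]
[244.5381 219.3315]
160 [247.4359 229.4281]
200 [240.1882 228.9961]
240 [234.9962 224.0349]
```

The measured tip at about (239.8, 228) matches the heat 5 prediction of (240.2, 229.0).

```bash
python3 -c "
from plant import ctrl, capture, camera_params
print(ctrl.close_job())"
```

```text
the job is handed in; nothing more can be done
None
```

The skillet's handle now points to the outer left, about 60 mm behind the front edge at its end. The left dial went from heat 2, where I found it, to heat 5, the gripper is clear, and the job was handed in at about 10 s.

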